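# Fit the portion plate on the dough portioner

## Task

Fit the blue four-dish portion plate on the dough portioner: lower it flat so that its hub goes over the central spindle and its square slot over the yellow index pin, keep hold of it until it is fully down on the steel deck, then let go. Leave the white cover plate and the dough scraper where they are.

Things in the scene. Friction and masses are not known exactly. Their poses are not given: they have to be found in the camera images.
- portion_plate_mid (a point): Blue plate 160 x 160 x 8 mm, flat on the bench, four dark dishes at its corners; a square hub (46 x 46 mm, sides parallel to the edges; grip it here) rises from its middle to 72 mm above the underside. 35 mm bore right through; one 28 mm square slot centred 59 mm from the axis along +x. Point: on the hub's axis, 36 mm above the underside; z up, x towards the slot. About 0.35 kg.
- portioner: Fixed grey base 180 x 180 mm, steel deck 60 mm above the bench. Mid-deck spindle: 28 mm thick, 55 tall, top 25 tapering to 10. Yellow pin 59 mm from it along +x: 16 mm thick, 24 tall, top 16 tapering to 5. Origin: on the spindle's axis at bench height; z up, x from spindle to pin. With the plate fitted (underside on the deck) its mid point is 96 mm above the origin and the x axes agree.
- cover_plate_mid (a point): The white cover plate, not wanted now: same size, hub and bore as the blue plate but without dishes and slot. Loose on the bench. This point is on the hub's axis, 36 mm above the underside. Leave it alone.
- scraper: A dough scraper lying on the bench: steel blade with a red handle bar along one edge, 119 x 80 x 20 mm. Loose; origin at bench height near its middle, the handle towards its -x. Leave it alone.
Things that resemble listed ones, but are neither listed nor needed, are in the scene too. What is meant by the part that bears portion_plate_mid is not green, and is the smaller of those in its own colour.

How it is judged:
On the way:
1. the blue plate is brought down over spindle and pin to within 15 mm of the deck while still held (contact force between the fingers and portion_plate above 1 N and z of portion_plate_mid in the frame of portioner below 0.111 m and horizontal distance between portion_plate_mid and portioner below 0.012 m), for 0.1 s.
At the end, for the whole second after the job is handed in: The blue plate lies flat (within 4 degrees) on the deck, its hub within 10 mm of the spindle's axis and 5 mm of full depth, its slot over the pin (x axes within 15 degrees), released and at rest (z of portion_plate_mid in the frame of portioner between 0.09 and 0.101 m and horizontal distance between portion_plate_mid and portioner below 0.01 m and angle between the x axis of portion_plate_mid and the x axis of portioner, either way round below 0.26 rad and angle between portion_plate_mid's own z axis and vertical below 0.07 rad and linear speed of portion_plate below 0.02 m/s and contact force between the fingers and portion_plate below 0.1 N); the robot touches nothing.
It fails at once if the white cover plate is moved by more than 30 mm (distance of cover_plate_mid from where it was at the start of the episode above 0.03 m).
It fails at once if the scraper is moved by more than 30 mm (distance of scraper from where it was at the start of the episode above 0.03 m).
It also fails if it takes over 38 s, if anything falls off the work surface, if the arm or the gripper's body presses on something with over 40 N, if the wrist force passes 120 N, or if a joint passes its speed limit or range.

## Robot

A 6-joint arm with a two-finger parallel gripper is mounted at the origin on the work surface. World frame = base frame: x ahead of the robot, y to its left, z up, the work surface at z = 0. Lengths are in m, angles in rad, forces in N, time in s.
With the tool pointing down it reaches from about 0.25 to 0.775 m from the base axis. Payload 4 kg.
Tool frame: the origin (TCP) lies on the centre line of the jaws, within the pads' length; the fingertips stand 17 mm ahead of it and the grasp point (between the pads) lies 2 mm behind it; x points along the fingers, y is the direction in which the jaws open and shut, and the axes are right-handed (so a half turn about x gives the same grasp; the last joint's range is limited). The gripper opens to 85 mm and grips with 20 to 120 N. Pads are 22 mm wide; open, the fingers measure 114 mm over their backs; the gripper's body (76 mm by 85 mm) begins 54 mm behind the grasp point. The pads swing forward as they close: fully open they stand 13 mm farther back than shut.
Start: joints at [-1.423, 0.087, 1.371, -0, 1.684, -0.103], TCP at [0.136, -0.533, 0.248] pointing down, gripper open.
Joint ranges: [-3.1, 3.1], [-0.76, 2.03], [0.27, 2.55], [-1.08, 4.22], [0.17, 2.65], [-2.57, 2.57]. Speed limits (rad/s): [2.79, 2.79, 3.14, 3.14, 3.14, 3.14].

## Interface

Orientations are given as a rotation vector (axis times angle).
In Python, from rig import robot, cams gives the robot as it stands. The module is installed in compiled form; this text tells all that it offers.
- The arm moves only by the tool servo_tool, never from a script. Its argument "deltas" is a list of rows, each an object of numbers: "tx", "ty", "tz": the shift along the world's x, y, z in cm; "ax", "ay", "az": the turn, a rotation vector about the world's x, y, z in degrees. A call has 1 to 20 rows; each row shifts and turns the commanded pose from where the row before left it; what a row does not reach is not made up. A row lasts 1/12 s, in which the tool goes at most 41.7 mm and 7.16 degrees, less where a joint would pass 70% of its speed; a pose out of reach is approached as far as the arm can. A call is refused whole if a number of a shift passes 4.17 or a number of a turn 7.16, either way. A call with a gripper value outside its range is refused whole. "claw" is the opening, from -1 (shut) to 1 (fully open), set as the call begins (left out, the last holds). The fingers move at their own pace and stop on an object; the grip force is fixed at half the most. Time passes only in rows, so rows that do not move let the fingers close. It gives the time, the measured TCP pose, the force and the opening at its end, in the units of the state.
- robot.state(): the state, without advancing time (a new reading comes with each control period).
- cams.camera(name): name is "side" or "top" or "wrist"; returns a dict with "img" (384x512x3 uint8, blue, green, red), "depth" (384x512 float32, m along the optical axis (not along the pixel's ray), 0 where there is no reading), "fx", "fy", "cx", "cy" (pixels), "rvec" (rotation vector, rad) and "tvec" (3), from world to camera coordinates, as OpenCV has them; the wrist camera has in their place "T_tool_cam" (4x4, takes a point from camera to tool coordinates, whose origin is the TCP and whose axes are the tool frame's). Camera axes: x right, y down, z forward; pixel columns grow to the right and rows downward; lengths in m; the calibration is good to about 2 mm. The wrist camera is an equidistant fisheye: a pixel r from the principal point sees the ray r / f radians off the axis. A picture is of the moment at which its call begins: read the wrist's pose just before it.
- robot.job_done(): hands the job in, once; it reports no verdict.
The state is a dict: "time_s": time; "joint_pos": joint angles; "joint_vel": joint speeds; "tau": joint torques, N m; "position": TCP position; "tcp_rot": TCP orientation; "wrist_force": force on the tool from outside, world axes, zero at the start; "ft_torque": the same for the moment, N m; "opening": opening from 0.0 (shut) to 1.0 (fully open).
Only numpy, scipy, OpenCV 4.12 (cv2) and the standard library are available. Lean on these libraries where they do the work, as an engineer would, in place of code of your own. Each camera call takes 0.05 s, during which the arm holds its last target.

## Working session

There is one attempt and no reset: what is moved stays moved. The work goes in short steps, Python scripts to look and compute and a tool call to move; the robot and the scene stay as the last step left them, time stands still between calls to the robot, and variables do not carry over. Pictures are saved under pics/ and viewed, and the job is handed in when it is done.

Besides the shell and the picture viewer there is one more tool, called after "Call:" as name([rows], argument=value, ...), one row to a line, values as JSON. servo_tool: Moves the arm, as the interface text tells. Its arguments: {"type":"object","properties":{"deltas":{"type":"array","items":{"type":"object","properties":{"tx":{"type":"number"},"ty":{"type":"number"},"tz":{"type":"number"},"ax":{"type":"number"},"ay":{"type":"number"},"az":{"type":"number"}}}},"claw":{"type":"number"}},"required":["deltas"]}

```bash
mkdir -p pics; cat > h.py <<'E'
import numpy as np, cv2
from rig import robot, cams
def unproj(c):
    R,_=cv2.Rodrigues(np.array(c["rvec"],float)); t=np.array(c["tvec"],float).ravel()
    d=c["depth"]; v,u=np.mgrid[:d.shape[0],:d.shape[1]]
    P=np.stack([(u-c["cx"])/c["fx"]*d,(v-c["cy"])/c["fy"]*d,d],-1)
    W=(P-t)@R; W[d==0]=np.nan
    return W
E
python3 - <<'E'
from h import *
s=robot.state();print(s)
for n in("top","side"):
    c=cams.camera(n);np.save(f"{n}.npy",c,allow_pickle=True);cv2.imwrite(f"pics/{n}0.png",c["img"]); print(n,c["fx"],c["rvec"],c["tvec"])
E
```

```text
{'time_s': 0.0, 'joint_pos': array([-1.42311500e+00,  8.79562343e-02,  1.37226534e+00, -1.50181607e-05,
        1.68359061e+00, -1.03079388e-01]), 'joint_vel': array([ 5.79928125e-05, -5.99909521e-04,  4.21276571e-04,  1.14517563e-03,
       -1.55202733e-03, -5.87985386e-04]), 'tau': array([ 1.66217205e-04, -3.51858115e+01, -3.13275933e+01, -2.24980240e-04,
        1.06312559e-02,  3.54504479e-06]), 'position': array([ 0.13641153, -0.5323404 ,  0.24713278]), 'tcp_rot': array([ 2.08884547,  0.26562364, -2.08898109]), 'wrist_force': array([ 0.09630349,  0.59348063, -0.32083601]), 'ft_torque': array([ 0.02361589, -0.01782563, -0.03085958]), 'opening': 0.9974038684645652}
top 483.10387884120445 [ 2.13910036 -2.09497191  0.20222104] [0.01275857 0.47225671 1.47349152]
side 485.7159642588719 [ 1.00068744 -2.41630589  1.10982647] [0.31537461 0.26345944 1.26142829]
```

View pics/top0.png

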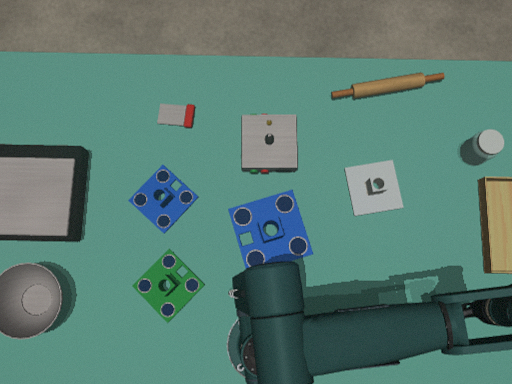

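View pics/side0.png

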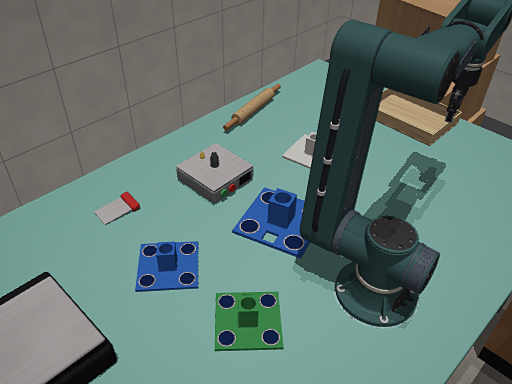

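Candidates in the top view are a small blue plate at (164,198), a larger blue plate at (271,232) and a green one at (169,286). The task calls for the smaller blue one, so (164,198) fits. I'll confirm with a crop and measure it.

```bash
python3 - <<'E'
from h import *
c=np.load("top.npy",allow_pickle=True).item();W=unproj(c);im=c["img"]
crop=im[90:250,110:320]
cv2.imwrite("pics/crop0.png",cv2.resize(crop,None,fx=3.5,fy=3.5,interpolation=cv2.INTER_CUBIC))
hsv=cv2.cvtColor(im,cv2.COLOR_BGR2HSV)
blue=cv2.inRange(hsv,(105,120,60),(130,255,255))
cs,_=cv2.findContours(blue,cv2.RETR_EXTERNAL,2)
for k in cs:
    if cv2.contourArea(k)>300:
        r=cv2.minAreaRect(k);m=np.zeros_like(blue);cv2.drawContours(m,[k],-1,255,-1)
        w=W[m>0];lo=w[(w[:,2]>0)&(w[:,2]<.02)];hi=w[(w[:,2]>.063)]
        print(r)
        rr=cv2.minAreaRect((lo[:,:2]*1000).astype(np.float32));print("plate",rr)
        if len(hi):print("hub top",len(hi),cv2.minAreaRect((hi[:,:2]*1000).astype(np.float32)),hi[:,2].max(),np.median(hi[:,2]))
# deck
x=W[105:180,235:305].reshape(-1,3);d=x[(x[:,2]>.05)&(x[:,2]<.066)]
print("deck",cv2.minAreaRect((d[:,:2]*1000).astype(np.float32)),np.median(d[:,2]))
h=W[...,2].copy();h[:105]=0;h[180:]=0;h[:,:235]=0;h[:,305:]=0
m=(h>.068);n,l,st,ce=cv2.connectedComponentsWithStats(m.astype(np.uint8))
for i in range(1,n): print(st[i],ce[i],np.median(W[l==i],0),W[l==i][:,2].max())
E
```

```text
((270.0254211425781, 231.26010131835938), (67.93850708007812, 68.34860229492188), 73.11320495605469)
plate ((348.47015380859375, -15.7022705078125), (216.41929626464844, 216.77662658691406), 18.410297393798828)
hub top 288 ((346.7216796875, -14.475555419921875), (62.62234115600586, 62.16109085083008), 18.362987518310547) 0.1042510905176021 0.0964755467749614
((162.93699645996094, 198.2986297607422), (48.783111572265625, 50.14401626586914), 42.87890625)
plate ((446.6698913574219, 329.9830322265625), (161.72674560546875, 159.75567626953125), 49.52721405029297)
hub top 135 ((445.1734924316406, 330.5627746582031), (47.68247604370117, 45.91249465942383), 49.84348678588867) 0.07981787720881714 0.07246101397922704
deck ((628.2333984375, -6.2033233642578125), (179.02059936523438, 177.67532348632812), 1.5734291076660156) 0.0603388180128097
[249 115   1   1   1] [249. 115.] [0.71149573 0.05869048 0.06826814] 0.06826814443953194
[251 115   1   1   1] [251. 115.] [0.71141704 0.05228197 0.06884076] 0.06884076313706877
[266 120   7   5  19] [268.63157895 122.42105263] [ 0.68530077 -0.00251935  0.0
[... 1981 characters left out ...]
247. 159.] [0.56592237 0.06130997 0.06925421] 0.06925420582350428
[273 158   1   1   1] [273. 158.] [ 0.57102439 -0.02019229  0.06852791] 0.06852790560672821
[241 160   1   1   1] [241. 160.] [0.56257493 0.08008536 0.06820929] 0.06820928914404358
[293 161   1   1   1] [293. 161.] [ 0.56232143 -0.08295809  0.06956847] 0.06956847499943046
[295 161   1   1   1] [295. 161.] [ 0.56247468 -0.0892281   0.06947302] 0.06947301911653196
[249 162   1   1   1] [249. 162.] [0.55645472 0.05480658 0.06885017] 0.06885016567791505
[269 163   1   1   1] [269. 163.] [ 0.55445281 -0.00790481  0.06906842] 0.06906841734851571
[243 166   1   1   1] [243. 166.] [0.54334879 0.07328325 0.06813218] 0.06813217757227619
```

View pics/crop0.png

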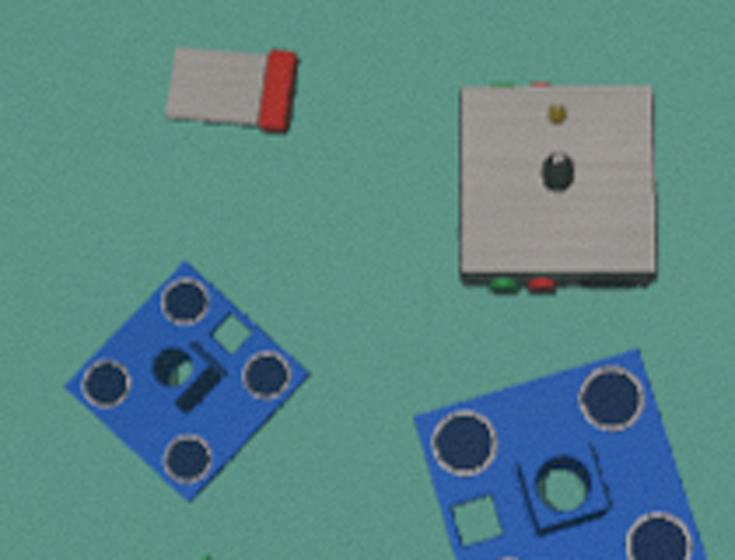

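The crop confirms it. The small blue plate at crop (188,380) measures 160 mm with a 46 mm hub, and its slot is at crop (232,333). The other blue plate measures 216 mm. Next I'll work out the yaw numbers.

```bash
python3 - <<'E'
from h import *
from scipy.spatial.transform import Rotation as Ro
s=robot.state();print(Ro.from_rotvec(s["tcp_rot"]).as_matrix().round(3))
def ray(c,u,v,z):
    R,_=cv2.Rodrigues(np.array(c["rvec"],float));t=np.array(c["tvec"],float).ravel()
    o=-R.T@t;d=R.T@np.array([(u-c["cx"])/c["fx"],(v-c["cy"])/c["fy"],1]);return o+d*(z-o[2])/d[2]
c=np.load("top.npy",allow_pickle=True).item()
print("slot",ray(c,110+232/3.5,90+333/3.5,.008),"pin top",ray(c,110+557/3.5,90+112/3.5,.084))
for n in("top","side"):
    c=np.load(n+".npy",allow_pickle=True).item()
    hsv=cv2.cvtColor(c["img"],cv2.COLOR_BGR2HSV)
    m=cv2.inRange(hsv,(18,120,50),(32,255,255));W=unproj(c)
    k,l,st,ce=cv2.connectedComponentsWithStats(m)
    for i in range(1,k):
        if st[i][4]>6: print(n,"yellow",st[i],ce[i],ray(c,*ce[i],.075))
    # spindle by depth: points 0.07..0.12 near (0.628,-0.006)
    w=W.reshape(-1,3);w=w[np.hypot(w[:,0]-.628,w[:,1]+.006)<.03]
    for a,b in((.075,.09),(.09,.1),(.1,.118)):
        q=w[(w[:,2]>a)&(w[:,2]<b)]
        if len(q)>3: print(n,a,len(q),q.min(0),q.max(0),q.mean(0))
    d=W[(W[...,2]>.055)&(W[...,2]<.065)&(abs(W[...,0]-.628)<.11)&(abs(W[...,1]+.006)<.11)]
    print(n,"deck",cv2.minAreaRect((d[:,:2]*1000).astype(np.float32)))
    b=cv2.inRange(hsv,(105,120,60),(130,255,255))>0
    g=b&(np.hypot(W[...,0]-.446,W[...,1]-.33)<.13);p=W[g]
    lo=p[(p[:,2]<.015)&(p[:,2]>0)];hi=p[(p[:,2]>.066)&(p[:,2]<.078)]
    for nn,q in(("plate",lo),("hub",hi)): print(n,nn,len(q),cv2.minAreaRect((q[:,:2]*1000).astype(np.float32)))
E
```

```text
[[-0.     0.248 -0.969]
 [ 0.002 -0.969 -0.248]
 [-1.    -0.002 -0.   ]]
slot [0.49018379 0.28972644 0.008     ] pin top [ 0.68386263 -0.00588412  0.084     ]
top yellow [399  74  25  12  64] [412.171875  79.34375 ] [ 0.84071381 -0.46519151  0.075     ]
top yellow [389  78  12  11  32] [394.71875  82.46875] [ 0.82881913 -0.40853765  0.075     ]
top yellow [374  81   4   3   7] [375.14285714  82.14285714] [ 0.82867492 -0.34549686  0.075     ]
top yellow [365  82   9   9  23] [368.69565217  86.17391304] [ 0.81441012 -0.32440193  0.075     ]
top yellow [354  85   6   4   8] [356.625  86.875] [ 0.81122655 -0.28552196  0.075     ]
top yellow [267 121   4   4  12] [268.75       122.41666667] [ 0.68558575 -0.00477856  0.075     ]
top 0.075 12 [ 0.61525125 -0.01892062  0.07677094] [0.63247356 0.00628946 0.08989848] [ 0.62022454 -0.00444605  0.0828402 ]
top 0.09 27 [ 0.61591788 -0.0186887   0.09006511] [0.6391991  0.0063767  0.09999685] [ 0.62324784 -0.00580036  0.09486222]
top 0.1 27 [ 0.6164691  -0.01529723  0.10022465] [0.63699301 0.00332555 0.11673458] [ 0.62661965 -0.00620344  0.10706548
[... 455 characters left out ...]
5 [ 0.61341347 -0.01544651  0.0752235 ] [0.63932084 0.00514059 0.08977221] [ 0.62259707 -0.00343659  0.08252462]
side 0.09 29 [ 0.61248526 -0.02354992  0.09001436] [0.64157498 0.00493733 0.09998315] [ 0.62198917 -0.00603896  0.09487999]
side 0.1 27 [ 0.61802715 -0.01452369  0.10002173] [0.63397668 0.00222759 0.11550936] [ 0.62441043 -0.00569703  0.10734199]
side deck ((627.9115600585938, -8.30548095703125), (181.40150451660156, 182.9754638671875), 0.9356802701950073)
side plate 1985 ((444.8652648925781, 327.957763671875), (158.98849487304688, 162.99905395507812), 49.50043487548828)
side hub 173 ((444.27276611328125, 327.43505859375), (46.64659881591797, 51.59513473510742), 48.65005111694336)
```

Call:
servo_tool([
  {"tx": 2.4,"ty": 2.4,"az": 1.5},
  {"tx": 2.4,"ty": 2.4,"az": 1.5},
  {"tx": 2.4,"ty": 2.4,"az": 1.5},
  {"tx": 2.4,"ty": 2.4,"az": 1.5},
  {"tx": 2.4,"ty": 2.4,"az": 1.5},
  {"tx": 2.4,"ty": 2.4,"az": 1.5},
  {"tx": 2.4,"ty": 2.4,"az": 1.5},
  {"tx": 2.4,"ty": 2.4,"az": 1.5},
  {"tx": 2.4,"ty": 2.4,"az": 1.5},
  {"tx": 2.4,"ty": 2.4,"az": 1.5},
  {"tx": 2.4,"ty": 2.4,"az": 1.5},
  {"tx": 2.4,"ty": 2.4,"az": 1.5},
], claw=1)

```text
invalid input at $.deltas[0]: expected keys tx, ty, tz, ax, ay, az
```

Call:
servo_tool([
  {"tx": 0.1,"ty": 2.87,"tz": -0.3,"az": 0.9},
  {"tx": 0.1,"ty": 2.87,"tz": -0.3,"az": 0.9},
  {"tx": 0.1,"ty": 2.87,"tz": -0.3,"az": 0.9},
  {"tx": 0.1,"ty": 2.87,"tz": -0.3,"az": 0.9},
  {"tx": 0.1,"ty": 2.87,"tz": -0.3,"az": 0.9},
  {"tx": 0.1,"ty": 2.87,"tz": -0.3,"az": 0.9},
  {"tx": 0.1,"ty": 2.87,"tz": -0.3,"az": 0.9},
  {"tx": 0.1,"ty": 2.87,"tz": -0.3,"az": 0.9},
  {"tx": 0.1,"ty": 2.87,"tz": -0.3,"az": 0.9},
  {"tx": 0.1,"ty": 2.87,"tz": -0.3,"az": 0.9},
  {"tx": 0.1,"ty": 2.87,"tz": -0.3,"az": 0.9},
  {"tx": 0.1,"ty": 2.87,"tz": -0.3,"az": 0.9},
  {"tx": 0.1,"ty": 2.87,"tz": -0.3,"az": 0.9},
  {"tx": 0.1,"ty": 2.87,"tz": -0.3,"az": 0.9},
  {"tx": 0.1,"ty": 2.87,"tz": -0.3,"az": 0.9},
  {"tx": 0.1,"ty": 2.87,"tz": -0.3,"az": 0.9},
  {"tx": 0.1,"ty": 2.87,"tz": -0.3,"az": 0.9},
  {"tx": 0.1,"ty": 2.87,"tz": -0.3,"az": 0.9},
  {"tx": 0.1,"ty": 2.87,"tz": -0.3,"az": 0.9},
  {"tz": 0},
])

```text
invalid input at $.deltas[0]: expected keys tx, ty, tz, ax, ay, az
```

```bash
python3 - <<'E'
from h import *
from scipy.spatial.transform import Rotation as Ro
s=robot.state();R=Ro.from_rotvec(s["tcp_rot"]).as_matrix();print(s["time_s"],s["position"],R.round(3),np.degrees(np.arctan2(R[1,1],R[0,1])),s["joint_pos"])
c=cams.camera("wrist");np.save("wrist.npy",c);cv2.imwrite("pics/w0.png",c["img"]);print(c["T_tool_cam"],c["fx"],c["cx"],c["cy"])
E
```

```text
0.1 [ 0.13642483 -0.53236634  0.2472171 ] [[-0.     0.248 -0.969]
 [ 0.002 -0.969 -0.248]
 [-1.    -0.002 -0.   ]] -75.6322151401322 [-1.42310896e+00  8.79078515e-02  1.37215128e+00  4.68454933e-06
  1.68361561e+00 -1.03077035e-01]
[[-1.18713049e-03 -2.93065809e-01  9.56091535e-01 -1.25893535e-01]
 [ 9.99999224e-01 -7.10074022e-04  1.02399311e-03 -3.42243637e-04]
 [ 3.78798391e-04  9.56092008e-01  2.93066424e-01 -7.35389350e-02]
 [ 0.00000000e+00  0.00000000e+00  0.00000000e+00  1.00000000e+00]] 297.3186396354542 254.1988197364542 193.247559108622
```

View pics/w0.png

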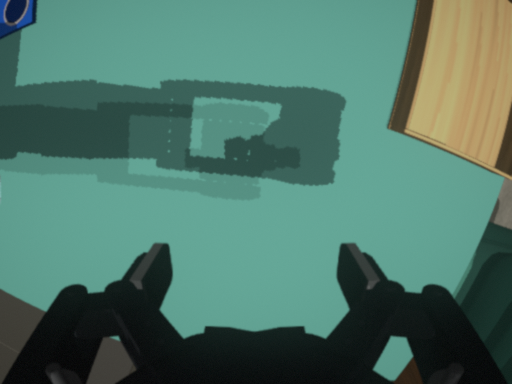

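Both calls were refused because every key is required, so the arm hasn't moved. The wrist image shows only bench, the wooden box at upper right and the fingers. I'll resend with full rows.

Call:
servo_tool([
  {"tx": 2.4,"ty": 2.4,"tz": 0,"ax": 0,"ay": 0,"az": 1.5},
  {"tx": 2.4,"ty": 2.4,"tz": 0,"ax": 0,"ay": 0,"az": 1.5},
  {"tx": 2.4,"ty": 2.4,"tz": 0,"ax": 0,"ay": 0,"az": 1.5},
  {"tx": 2.4,"ty": 2.4,"tz": 0,"ax": 0,"ay": 0,"az": 1.5},
  {"tx": 2.4,"ty": 2.4,"tz": 0,"ax": 0,"ay": 0,"az": 1.5},
  {"tx": 2.4,"ty": 2.4,"tz": 0,"ax": 0,"ay": 0,"az": 1.5},
  {"tx": 2.4,"ty": 2.4,"tz": 0,"ax": 0,"ay": 0,"az": 1.5},
  {"tx": 2.4,"ty": 2.4,"tz": 0,"ax": 0,"ay": 0,"az": 1.5},
  {"tx": 2.4,"ty": 2.4,"tz": 0,"ax": 0,"ay": 0,"az": 1.5},
  {"tx": 2.4,"ty": 2.4,"tz": 0,"ax": 0,"ay": 0,"az": 1.5},
  {"tx": 2.4,"ty": 2.4,"tz": 0,"ax": 0,"ay": 0,"az": 1.5},
  {"tx": 2.4,"ty": 2.4,"tz": 0,"ax": 0,"ay": 0,"az": 1.5},
], claw=1)

```text
time_s: 1.15
position: [0.4253, -0.2433, 0.2481]
tcp_rot: [1.9, 0.553, -1.901]
wrist_force: [0.2, -0.7, 0.3]
opening: 0.996
```

Call:
servo_tool([
  {"tx": 0.1,"ty": 3.0,"tz": -0.3,"ax": 0,"ay": 0,"az": 0.9},
  {"tx": 0.1,"ty": 3.0,"tz": -0.3,"ax": 0,"ay": 0,"az": 0.9},
  {"tx": 0.1,"ty": 3.0,"tz": -0.3,"ax": 0,"ay": 0,"az": 0.9},
  {"tx": 0.1,"ty": 3.0,"tz": -0.3,"ax": 0,"ay": 0,"az": 0.9},
  {"tx": 0.1,"ty": 3.0,"tz": -0.3,"ax": 0,"ay": 0,"az": 0.9},
  {"tx": 0.1,"ty": 3.0,"tz": -0.3,"ax": 0,"ay": 0,"az": 0.9},
  {"tx": 0.1,"ty": 3.0,"tz": -0.3,"ax": 0,"ay": 0,"az": 0.9},
  {"tx": 0.1,"ty": 3.0,"tz": -0.3,"ax": 0,"ay": 0,"az": 0.9},
  {"tx": 0.1,"ty": 3.0,"tz": -0.3,"ax": 0,"ay": 0,"az": 0.9},
  {"tx": 0.1,"ty": 3.0,"tz": -0.3,"ax": 0,"ay": 0,"az": 0.9},
  {"tx": 0.1,"ty": 3.0,"tz": -0.3,"ax": 0,"ay": 0,"az": 0.9},
  {"tx": 0.1,"ty": 3.0,"tz": -0.3,"ax": 0,"ay": 0,"az": 0.9},
  {"tx": 0.1,"ty": 3.0,"tz": -0.3,"ax": 0,"ay": 0,"az": 0.9},
  {"tx": 0.1,"ty": 3.0,"tz": -0.3,"ax": 0,"ay": 0,"az": 0.9},
  {"tx": 0.1,"ty": 3.0,"tz": -0.3,"ax": 0,"ay": 0,"az": 0.9},
  {"tx": 0.1,"ty": 3.0,"tz": -0.3,"ax": 0,"ay": 0,"az": 0.9},
  {"tx": 0.1,"ty": 3.0,"tz": -0.3,"ax": 0,"ay": 0,"az": 0.9},
  {"tx": 0.1,"ty": 3.0,"tz": -0.3,"ax": 0,"ay": 0,"az": 0.9},
  {"tx": 0.1,"ty": 3.0,"tz": -0.3,"ax": 0,"ay": 0,"az": 0.9},
  {"tx": 0,"ty": 0,"tz": 0,"ax": 0,"ay": 0,"az": 0},
])

```text
time_s: 2.82
position: [0.4424, 0.3294, 0.1896]
tcp_rot: [1.704, 0.793, -1.707]
wrist_force: [-0.1, -0.9, -0.3]
opening: 1.002
```

```bash
cat > w.py <<'E'
from h import *
from scipy.spatial.transform import Rotation as Ro
import sys
s=robot.state();R=Ro.from_rotvec(s["tcp_rot"]).as_matrix();print(s["time_s"],s["position"],R.round(3).tolist(),"yaw",np.degrees(np.arctan2(R[1,1],R[0,1])),s["wrist_force"],s["opening"])
n=sys.argv[1]
c=cams.camera("wrist");cv2.imwrite(f"pics/{n}.png",c["img"])
v,u=np.mgrid[:384,:512];x=u-c["cx"];y=v-c["cy"];r=np.hypot(x,y)+1e-9;th=r/c["fx"];d=c["depth"]
P=np.stack([np.tan(th)*x/r*d,np.tan(th)*y/r*d,d],-1)
T=c["T_tool_cam"];P=P@T[:3,:3].T+T[:3,3];W=P@R.T+s["position"];W[d==0]=np.nan
np.save(n+"_W.npy",W);np.save(n+"_im.npy",c["img"])
hsv=cv2.cvtColor(c["img"],cv2.COLOR_BGR2HSV);b=cv2.inRange(hsv,(105,120,40),(130,255,255))>0
p=W[b];p=p[~np.isnan(p[:,0])]
print("z hist",np.percentile(p[:,2],[1,10,50,90,99]))
for nn,lo,hi in(("plate",-.004,.014),("hub",.066,.08)):
    q=p[(p[:,2]>lo)&(p[:,2]<hi)]
    if len(q)>20: print(nn,len(q),cv2.minAreaRect((q[:,:2]*1000).astype(np.float32)))
E
python3 w.py w1
```

```text
2.8167 [0.44241383 0.32942166 0.18962982] [[-0.002, 0.763, -0.646], [0.002, -0.646, -0.763], [-1.0, -0.003, 0.0]] yaw -40.22949112537715 [-0.08555406 -0.92041193 -0.32100209] 1.0020645812251014
z hist [0.00662069 0.00765414 0.00888831 0.06233154 0.07377788]
plate 16578 ((425.8464660644531, 205.4501953125), (348.48919677734375, 556.5477294921875), 26.331789016723633)
hub 1683 ((444.2783203125, 327.9449157714844), (46.12992858886719, 46.30757522583008), 49.47983932495117)
```

View pics/w1.png

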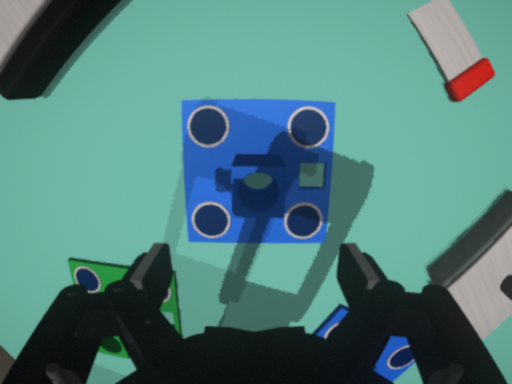

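The wrist view shows the small blue plate centred between the fingers, with its hub at (258,185) and slot at (312,175). The red-handled scraper at (470,78) is clear. The hub measures (0.4443, 0.3279) with yaw −40.5°. I'll descend and grip.

Call:
servo_tool([
  {"tx": 0.1,"ty": -0.1,"tz": -2,"ax": 0,"ay": 0,"az": 0},
  {"tx": 0.1,"ty": -0.05,"tz": -2,"ax": 0,"ay": 0,"az": 0},
  {"tx": 0,"ty": 0,"tz": -2,"ax": 0,"ay": 0,"az": 0},
  {"tx": 0,"ty": 0,"tz": -2,"ax": 0,"ay": 0,"az": 0},
  {"tx": 0,"ty": 0,"tz": -2,"ax": 0,"ay": 0,"az": 0},
  {"tx": 0,"ty": 0,"tz": -2,"ax": 0,"ay": 0,"az": 0},
  {"tx": 0,"ty": 0,"tz": -1.3,"ax": 0,"ay": 0,"az": 0},
  {"tx": 0,"ty": 0,"tz": -0.9,"ax": 0,"ay": 0,"az": 0},
  {"tx": 0,"ty": 0,"tz": 0,"ax": 0,"ay": 0,"az": 0},
  {"tx": 0,"ty": 0,"tz": 0,"ax": 0,"ay": 0,"az": 0},
])

```text
time_s: 3.7
position: [0.4455, 0.3231, 0.0493]
tcp_rot: [1.708, 0.786, -1.709]
wrist_force: [0.7, 0.1, 0.3]
opening: 0.997
```

Call:
servo_tool([
  {"tx": 0,"ty": 0,"tz": 0,"ax": 0,"ay": 0,"az": 0},
  {"tx": 0,"ty": 0,"tz": 0,"ax": 0,"ay": 0,"az": 0},
  {"tx": 0,"ty": 0,"tz": 0,"ax": 0,"ay": 0,"az": 0},
  {"tx": 0,"ty": 0,"tz": 0,"ax": 0,"ay": 0,"az": 0},
  {"tx": 0,"ty": 0,"tz": 0,"ax": 0,"ay": 0,"az": 0},
  {"tx": 0,"ty": 0,"tz": 0,"ax": 0,"ay": 0,"az": 0},
  {"tx": 0,"ty": 0,"tz": 0,"ax": 0,"ay": 0,"az": 0},
  {"tx": 0,"ty": 0,"tz": 0,"ax": 0,"ay": 0,"az": 0},
  {"tx": 0,"ty": 0,"tz": 0,"ax": 0,"ay": 0,"az": 0},
  {"tx": 0,"ty": 0,"tz": 0,"ax": 0,"ay": 0,"az": 0},
], claw=-1)

```text
time_s: 4.53
position: [0.4459, 0.3247, 0.0509]
tcp_rot: [1.711, 0.789, -1.707]
wrist_force: [-2.3, 1.6, 5.8]
opening: 0.526
```

Call:
servo_tool([
  {"tx": 0,"ty": 0,"tz": 1,"ax": 0,"ay": 0,"az": 0},
  {"tx": 0,"ty": 0,"tz": 2,"ax": 0,"ay": 0,"az": 0},
  {"tx": 0,"ty": 0,"tz": 2,"ax": 0,"ay": 0,"az": 0},
  {"tx": 0,"ty": 0,"tz": 2,"ax": 0,"ay": 0,"az": 0},
  {"tx": 0,"ty": 0,"tz": 2,"ax": 0,"ay": 0,"az": 0},
  {"tx": 0,"ty": 0,"tz": 2,"ax": 0,"ay": 0,"az": 0},
  {"tx": 0,"ty": 0,"tz": 2,"ax": 0,"ay": 0,"az": 0},
  {"tx": 0,"ty": 0,"tz": 1,"ax": 0,"ay": 0,"az": 0},
  {"tx": 0,"ty": 0,"tz": 0,"ax": 0,"ay": 0,"az": 0},
])

```text
time_s: 5.28
position: [0.4466, 0.324, 0.1919]
tcp_rot: [1.713, 0.787, -1.704]
wrist_force: [0.2, 0.9, -4.0]
opening: 0.529
```

Call:
servo_tool([
  {"tx": 1.1,"ty": -2.0,"tz": 0,"ax": 0,"ay": 0,"az": 2.6},
  {"tx": 1.1,"ty": -2.0,"tz": 0,"ax": 0,"ay": 0,"az": 2.6},
  {"tx": 1.1,"ty": -2.0,"tz": 0,"ax": 0,"ay": 0,"az": 2.6},
  {"tx": 1.1,"ty": -2.0,"tz": 0,"ax": 0,"ay": 0,"az": 2.6},
  {"tx": 1.1,"ty": -2.0,"tz": 0,"ax": 0,"ay": 0,"az": 2.6},
  {"tx": 1.1,"ty": -2.0,"tz": 0,"ax": 0,"ay": 0,"az": 2.6},
  {"tx": 1.1,"ty": -2.0,"tz": 0,"ax": 0,"ay": 0,"az": 2.6},
  {"tx": 1.1,"ty": -2.0,"tz": 0,"ax": 0,"ay": 0,"az": 2.6},
  {"tx": 1.1,"ty": -2.0,"tz": 0,"ax": 0,"ay": 0,"az": 2.6},
  {"tx": 1.1,"ty": -2.0,"tz": 0,"ax": 0,"ay": 0,"az": 2.6},
  {"tx": 1.1,"ty": -2.0,"tz": 0,"ax": 0,"ay": 0,"az": 2.6},
  {"tx": 1.1,"ty": -2.0,"tz": 0,"ax": 0,"ay": 0,"az": 2.6},
  {"tx": 1.1,"ty": -2.0,"tz": 0,"ax": 0,"ay": 0,"az": 2.6},
  {"tx": 1.1,"ty": -2.0,"tz": 0,"ax": 0,"ay": 0,"az": 2.6},
  {"tx": 1.1,"ty": -2.0,"tz": 0,"ax": 0,"ay": 0,"az": 2.6},
  {"tx": 1.1,"ty": -2.0,"tz": 0,"ax": 0,"ay": 0,"az": 2.6},
  {"tx": 0.5,"ty": -1.1,"tz": 0,"ax": 0,"ay": 0,"az": 0},
  {"tx": 0,"ty": 0,"tz": 0,"ax": 0,"ay": 0,"az": 0},
  {"tx": 0,"ty": 0,"tz": 0,"ax": 0,"ay": 0,"az": 0},
  {"tx": 0,"ty": 0,"tz": 0,"ax": 0,"ay": 0,"az": 0},
])

```text
time_s: 6.95
position: [0.6257, -0.0064, 0.1882]
tcp_rot: [1.195, 1.22, -1.197]
wrist_force: [0.2, -0.2, -3.7]
opening: 0.535
```

```bash
python3 w.py w2; python3 - <<'E'
from h import *
ims=[]
for n in("top","side"):
    c=cams.camera(n);np.save(n+"2.npy",c);cv2.imwrite(f"pics/{n}2.png",c["img"])
    W=unproj(c);hsv=cv2.cvtColor(c["img"],cv2.COLOR_BGR2HSV);b=cv2.inRange(hsv,(105,120,40),(130,255,255))>0
    p=W[b];p=p[(p[:,0]>.48)&(p[:,2]>.1)]
    print(n,len(p),np.percentile(p[:,2],[2,25,50,75,98]))
    lo=p[p[:,2]<np.median(p[:,2])+.01]; print(cv2.minAreaRect((lo[:,:2]*1000).astype(np.float32)))
W=np.load("w2_W.npy");im=np.load("w2_im.npy");hsv=cv2.cvtColor(im,cv2.COLOR_BGR2HSV);b=cv2.inRange(hsv,(105,120,40),(130,255,255))>0
p=W[b&(W[...,2]>.1)];print(len(p),np.percentile(p[:,2],[2,25,50,75,98]))
lo=p[p[:,2]<np.median(p[:,2])+.008];print(cv2.minAreaRect((lo[:,:2]*1000).astype(np.float32)))
A=np.c_[lo[:,:2],np.ones(len(lo))];print("plane",np.linalg.lstsq(A,lo[:,2],rcond=None)[0])
E
python3 -c "
import cv2,numpy as np
cv2.imwrite('pics/c2.png',np.hstack([cv2.imread('pics/w2.png')[:, :],cv2.resize(cv2.imread('pics/side2.png')[60:300,100:380],(448,384))])[:, :960][:, ::1]) if 0 else cv2.imwrite('pics/c2.png',cv2.resize(np.hstack([cv2.imread('pics/w2.png'),cv2.imread('pics/side2.png')]),(800,300)))"
```

```text
6.95 [ 0.62570657 -0.00639056  0.18821066] [[-0.002, 1.0, 0.019], [0.001, 0.019, -1.0], [-1.0, -0.002, -0.001]] yaw 1.0652272100505948 [ 0.17240333 -0.21055856 -3.67088614] 0.5346944147743053
z hist [0.0093415  0.01136545 0.14561337 0.20616547 0.21029297]
plate 12353 ((356.6992492675781, -13.619338989257812), (237.86129760742188, 214.8167724609375), 18.004451751708984)
hub 576 ((349.7135314941406, -14.916362762451172), (58.45490264892578, 61.5582275390625), 15.251623153686523)
top 589 [0.1401629  0.14496504 0.14697367 0.14937251 0.31405312]
((625.287841796875, -1.9708328247070312), (157.15936279296875, 157.8394775390625), 0.7802072167396545)
side 1468 [0.14063788 0.14464418 0.14645907 0.15070964 0.20978663]
((624.947509765625, -4.1790313720703125), (166.4738311767578, 163.38380432128906), 0.8014925122261047)
44887 [0.1442566  0.145412   0.14612054 0.17871067 0.21014058]
((624.2440185546875, -3.0561599731445312), (160.05935668945312, 157.8282928466797), 1.2181154489517212)
plane [-1.82473600e-03  2.43444354e-05  1.46868978e-01]
```

View pics/c2.png

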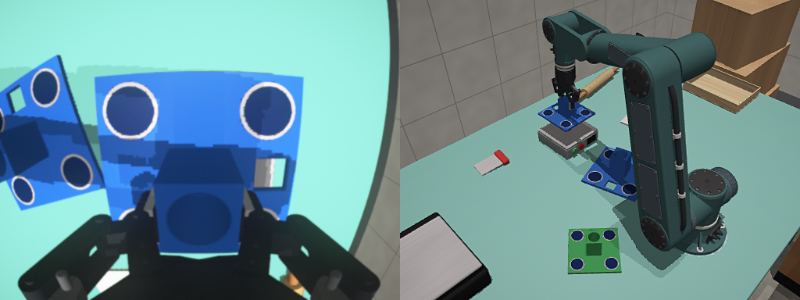

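The plate is held level, with underside at z ≈ 0.138. The top and side cameras both put it about (3, −4) mm off the deck centre, and yaw agrees within 0.3°. I'll correct that, then lower in stages and watch the force.

Call:
servo_tool([
  {"tx": 0.15,"ty": -0.2,"tz": 0,"ax": 0,"ay": 0,"az": 0},
  {"tx": 0.13,"ty": -0.18,"tz": -0.5,"ax": 0,"ay": 0,"az": 0},
  {"tx": 0,"ty": 0,"tz": -0.5,"ax": 0,"ay": 0,"az": 0},
  {"tx": 0,"ty": 0,"tz": -0.5,"ax": 0,"ay": 0,"az": 0},
  {"tx": 0,"ty": 0,"tz": 0,"ax": 0,"ay": 0,"az": 0},
  {"tx": 0,"ty": 0,"tz": 0,"ax": 0,"ay": 0,"az": 0},
  {"tx": 0,"ty": 0,"tz": 0,"ax": 0,"ay": 0,"az": 0},
])

```text
time_s: 7.68
position: [0.6292, -0.0111, 0.1741]
tcp_rot: [1.195, 1.218, -1.196]
wrist_force: [-0.7, -0.5, -4.6]
opening: 0.532
```

Call:
servo_tool([
  {"tx": 0,"ty": 0,"tz": -0.5,"ax": 0,"ay": 0,"az": 0},
  {"tx": 0,"ty": 0,"tz": -0.5,"ax": 0,"ay": 0,"az": 0},
  {"tx": 0,"ty": 0,"tz": -0.5,"ax": 0,"ay": 0,"az": 0},
  {"tx": 0,"ty": 0,"tz": 0,"ax": 0,"ay": 0,"az": 0},
  {"tx": 0,"ty": 0,"tz": 0,"ax": 0,"ay": 0,"az": 0},
])

```text
time_s: 8.1
position: [0.6288, -0.0111, 0.1583]
tcp_rot: [1.195, 1.219, -1.197]
wrist_force: [-0.1, 0.7, -4.2]
opening: 0.524
```

```bash
cat > chk.py <<'E'
from h import *
import sys
for n in("top","side"):
    c=cams.camera(n);cv2.imwrite(f"pics/{n}{sys.argv[1]}.png",c["img"])
    W=unproj(c);hsv=cv2.cvtColor(c["img"],cv2.COLOR_BGR2HSV);b=cv2.inRange(hsv,(105,120,40),(130,255,255))>0
    p=W[b];p=p[(p[:,0]>.5)&(p[:,2]>.05)]
    m=np.median(p[:,2]);lo=p[abs(p[:,2]-m)<.01]; print(n,m,cv2.minAreaRect((lo[:,:2]*1000).astype(np.float32)))
    A=np.c_[lo[:,:2],np.ones(len(lo))];print("plane",np.linalg.lstsq(A,lo[:,2],rcond=None)[0])
print(robot.state()["position"],robot.state()["wrist_force"])
E
python3 chk.py 3
```

```text
top 0.11639644403366158 ((629.842529296875, -7.147804260253906), (158.17141723632812, 157.11676025390625), 1.2440814971923828)
plane [ 0.00656904 -0.00115899  0.11173742]
side 0.11648605950015122 ((627.2291259765625, -9.677444458007812), (165.29351806640625, 165.89303588867188), 1.3202321529388428)
plane [ 0.00427269 -0.00724754  0.11304279]
[ 0.6293417  -0.01110786  0.15934155] [ 1.19634896 -0.9237949  -4.76619446]
```

The plate is within about 1.5 mm, with y slightly low. I'll nudge +1 mm in y and keep lowering.

Call:
servo_tool([
  {"tx": 0,"ty": 0.1,"tz": -0.3,"ax": 0,"ay": 0,"az": 0},
  {"tx": 0,"ty": 0,"tz": -0.4,"ax": 0,"ay": 0,"az": 0},
  {"tx": 0,"ty": 0,"tz": -0.4,"ax": 0,"ay": 0,"az": 0},
  {"tx": 0,"ty": 0,"tz": -0.4,"ax": 0,"ay": 0,"az": 0},
  {"tx": 0,"ty": 0,"tz": 0,"ax": 0,"ay": 0,"az": 0},
  {"tx": 0,"ty": 0,"tz": 0,"ax": 0,"ay": 0,"az": 0},
])

```text
time_s: 8.7
position: [0.6289, -0.0101, 0.1435]
tcp_rot: [1.195, 1.219, -1.196]
wrist_force: [1.1, -0.1, -3.5]
opening: 0.527
```

Call:
servo_tool([
  {"tx": 0,"ty": 0,"tz": -0.3,"ax": 0,"ay": 0,"az": 0},
  {"tx": 0,"ty": 0,"tz": -0.3,"ax": 0,"ay": 0,"az": 0},
  {"tx": 0,"ty": 0,"tz": -0.3,"ax": 0,"ay": 0,"az": 0},
  {"tx": 0,"ty": 0,"tz": 0,"ax": 0,"ay": 0,"az": 0},
  {"tx": 0,"ty": 0,"tz": 0,"ax": 0,"ay": 0,"az": 0},
])

```text
time_s: 9.12
position: [0.6291, -0.0101, 0.1349]
tcp_rot: [1.195, 1.219, -1.196]
wrist_force: [0.6, 0.3, -3.1]
opening: 0.535
```

Call:
servo_tool([
  {"tx": 0,"ty": 0,"tz": -0.3,"ax": 0,"ay": 0,"az": 0},
  {"tx": 0,"ty": 0,"tz": -0.3,"ax": 0,"ay": 0,"az": 0},
  {"tx": 0,"ty": 0,"tz": -0.3,"ax": 0,"ay": 0,"az": 0},
  {"tx": 0,"ty": 0,"tz": -0.3,"ax": 0,"ay": 0,"az": 0},
  {"tx": 0,"ty": 0,"tz": 0,"ax": 0,"ay": 0,"az": 0},
  {"tx": 0,"ty": 0,"tz": 0,"ax": 0,"ay": 0,"az": 0},
])

```text
time_s: 9.62
position: [0.629, -0.0101, 0.1228]
tcp_rot: [1.195, 1.219, -1.196]
wrist_force: [-0.5, 0.8, -5.5]
opening: 0.529
```

Call:
servo_tool([
  {"tx": 0,"ty": 0,"tz": -0.3,"ax": 0,"ay": 0,"az": 0},
  {"tx": 0,"ty": 0,"tz": -0.3,"ax": 0,"ay": 0,"az": 0},
  {"tx": 0,"ty": 0,"tz": -0.2,"ax": 0,"ay": 0,"az": 0},
  {"tx": 0,"ty": 0,"tz": -0.2,"ax": 0,"ay": 0,"az": 0},
  {"tx": 0,"ty": 0,"tz": 0,"ax": 0,"ay": 0,"az": 0},
  {"tx": 0,"ty": 0,"tz": 0,"ax": 0,"ay": 0,"az": 0},
])

```text
time_s: 10.12
position: [0.6291, -0.0101, 0.1131]
tcp_rot: [1.195, 1.218, -1.196]
wrist_force: [0.2, -0.2, -3.8]
opening: 0.532
```

Call:
servo_tool([
  {"tx": 0,"ty": 0,"tz": -0.15,"ax": 0,"ay": 0,"az": 0},
  {"tx": 0,"ty": 0,"tz": -0.1,"ax": 0,"ay": 0,"az": 0},
  {"tx": 0,"ty": 0,"tz": 0,"ax": 0,"ay": 0,"az": 0},
  {"tx": 0,"ty": 0,"tz": 0,"ax": 0,"ay": 0,"az": 0},
])

```text
time_s: 10.45
position: [0.6295, -0.0102, 0.1112]
tcp_rot: [1.196, 1.217, -1.195]
wrist_force: [-0.6, -0.4, -3.3]
opening: 0.529
```

Call:
servo_tool([
  {"tx": 0,"ty": 0,"tz": -0.1,"ax": 0,"ay": 0,"az": 0},
  {"tx": 0,"ty": 0,"tz": 0,"ax": 0,"ay": 0,"az": 0},
  {"tx": 0,"ty": 0,"tz": 0,"ax": 0,"ay": 0,"az": 0},
])

```text
time_s: 10.7
position: [0.6295, -0.0102, 0.1111]
tcp_rot: [1.196, 1.217, -1.195]
wrist_force: [-0.4, -0.8, 2.4]
opening: 0.529
```

```bash
python3 chk.py 4
```

```text
top 0.06899760132935953 ((631.4815673828125, -5.982521057128906), (158.87591552734375, 159.71240234375), 0.5776945352554321)
plane [-0.00220807  0.00139444  0.06995497]
side 0.06862961533581227 ((626.8063354492188, -8.361671447753906), (165.02197265625, 164.23770141601562), 1.200541615486145)
plane [ 0.00240042 -0.00372166  0.06650061]
[ 0.62953731 -0.01020563  0.11105349] [-1.16736239 -0.21533439  4.04337234]
```

The plate top is at z ≈ 0.0688, where 0.068 means seated. It's level, and the deck now carries it (the wrist force rose by about 8 N). Now I'll release and retreat.

Call:
servo_tool([
  {"tx": 0,"ty": 0,"tz": 0,"ax": 0,"ay": 0,"az": 0},
  {"tx": 0,"ty": 0,"tz": 0,"ax": 0,"ay": 0,"az": 0},
  {"tx": 0,"ty": 0,"tz": 0,"ax": 0,"ay": 0,"az": 0},
  {"tx": 0,"ty": 0,"tz": 0,"ax": 0,"ay": 0,"az": 0},
  {"tx": 0,"ty": 0,"tz": 0,"ax": 0,"ay": 0,"az": 0},
  {"tx": 0,"ty": 0,"tz": 0,"ax": 0,"ay": 0,"az": 0},
  {"tx": 0,"ty": 0,"tz": 0,"ax": 0,"ay": 0,"az": 0},
  {"tx": 0,"ty": 0,"tz": 0,"ax": 0,"ay": 0,"az": 0},
  {"tx": 0,"ty": 0,"tz": 0,"ax": 0,"ay": 0,"az": 0},
  {"tx": 0,"ty": 0,"tz": 0,"ax": 0,"ay": 0,"az": 0},
], claw=1)

```text
time_s: 11.63
position: [0.6293, -0.0101, 0.1098]
tcp_rot: [1.195, 1.218, -1.195]
wrist_force: [-0.8, -0.1, -0.3]
opening: 1.0
```

Call:
servo_tool([
  {"tx": 0,"ty": 0,"tz": 0.5,"ax": 0,"ay": 0,"az": 0},
  {"tx": 0,"ty": 0,"tz": 1,"ax": 0,"ay": 0,"az": 0},
  {"tx": 0,"ty": 0,"tz": 1.5,"ax": 0,"ay": 0,"az": 0},
  {"tx": 0,"ty": 0,"tz": 2,"ax": 0,"ay": 0,"az": 0},
  {"tx": 0,"ty": 0,"tz": 2,"ax": 0,"ay": 0,"az": 0},
  {"tx": 0,"ty": 0,"tz": 2,"ax": 0,"ay": 0,"az": 0},
  {"tx": 0,"ty": 0,"tz": 2,"ax": 0,"ay": 0,"az": 0},
  {"tx": -1,"ty": 0,"tz": 1,"ax": 0,"ay": 0,"az": 0},
  {"tx": -2,"ty": 0,"tz": 0,"ax": 0,"ay": 0,"az": 0},
  {"tx": -2,"ty": 0,"tz": 0,"ax": 0,"ay": 0,"az": 0},
  {"tx": -2,"ty": 0,"tz": 0,"ax": 0,"ay": 0,"az": 0},
  {"tx": -2,"ty": 0,"tz": 0,"ax": 0,"ay": 0,"az": 0},
  {"tx": -2,"ty": 0,"tz": 0,"ax": 0,"ay": 0,"az": 0},
  {"tx": 0,"ty": 0,"tz": 0,"ax": 0,"ay": 0,"az": 0},
  {"tx": 0,"ty": 0,"tz": 0,"ax": 0,"ay": 0,"az": 0},
  {"tx": 0,"ty": 0,"tz": 0,"ax": 0,"ay": 0,"az": 0},
])

```text
time_s: 12.97
position: [0.5194, -0.0101, 0.2303]
tcp_rot: [1.196, 1.217, -1.195]
wrist_force: [0.0, -0.0, -1.0]
opening: 1.003
```

```bash
python3 chk.py 5; python3 -c "
import cv2,numpy as np
a=cv2.imread('pics/side5.png')[120:240,130:300];b=cv2.imread('pics/top5.png')[80:200,185:355]
cv2.imwrite('pics/c5.png',cv2.resize(np.hstack([a,b]),(782,276),interpolation=2))"
```

```text
top 0.06892498411786183 ((629.7109985351562, -0.44256591796875), (159.72500610351562, 146.08416748046875), 1.4621106386184692)
plane [0.0046249  0.00364698 0.0661408 ]
side 0.06879348893082332 ((628.5897827148438, -8.641952514648438), (167.3323516845703, 167.53329467773438), 1.6370006799697876)
plane [ 0.00065846 -0.0001261   0.06734747]
[ 0.51978861 -0.01016084  0.2298915 ] [0.23880762 1.19370702 0.11296337]
```

View pics/c5.png

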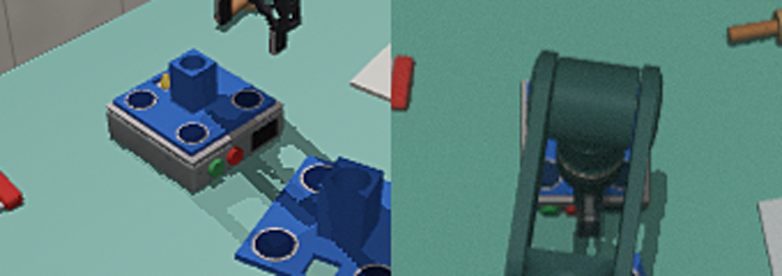

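View pics/side5.png

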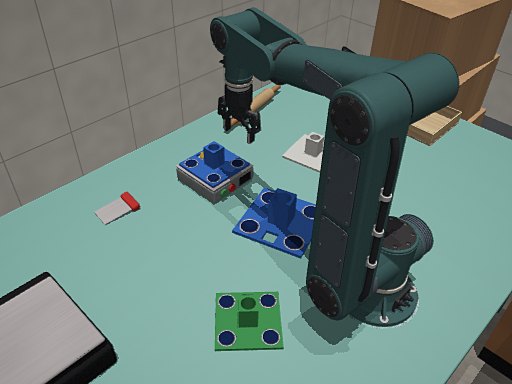

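The side view shows the blue plate flat on the deck, with its hub at (213,155) and the yellow pin coming up through the slot at (201,155). The gripper is open and clear above it. The scraper at (120,207) and the white plate at (305,150) are untouched. Handing in.

```bash
python3 -c "
from rig import robot
print(robot.job_done())"
```

```text
the job is handed in; nothing more can be done
None
```

The small blue plate (160 mm, yaw about −40°) is fitted on the portioner, and the job was handed in at about 13 s of the 38 s allowed. I gripped it by the hub and turned it about 42° on the way over. I lowered it over the spindle and pin while holding it, released it once the deck took its weight, and backed the arm off.

**Last checks:**
- **Depth and tilt:** the plate's top face is at about 0.069 m, where 0.068 m is fully seated, and the plane fit is level within about 0.3°.
- **Position and yaw:** the side camera puts its centre within about 1 mm of the deck centre and its yaw within 1° of the portioner's. The pin is visible in the slot.
- **Other items:** the scraper and white cover plate look unmoved in the final side picture; I did not measure them.

**Disagreement:** the final top-camera reading gave y about 5 mm off (146 mm apparent width), because the arm partly covered the plate. I relied on the side camera instead.

**Refused calls:** my first two move calls were refused for missing keys, so nothing moved.

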